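# Pop the fuse hatch and lay it open

### The job

Open the narrow box of the two grey boxes with your fingertips alone: press its ribbed hatch down once near the edge facing you and let go so that it pops up, keep off it for a second to see that it stays ajar, then push it on backwards past upright until it lies back on its stop, and leave it there. Press gently, do not push the hatch shut again, and do not grasp or lift anything; the boxes stay where they stand, the wide one stays shut and the other things on the bench are left alone.

Things in the scene. Friction and masses are not known exactly. Their poses are not given: they have to be found in the camera images.
- fuse_box: narrow grey plastic box, 120 x 62 mm, rim 44 mm high, 58 mm high hump at the back, loose on rubber feet, 0.9 kg; origin under its centre on the bench; x axis points from the hatch's free edge to its hinge (away from the robot, within 0.45 rad), z up. Its 50 mm wide ribbed hatch, 12 mm proud of the rim, has a push-push latch: pressed in fully again after it has popped, it would latch shut.
- fuse_hatch (a joint): angle of the narrow box's hatch, rad: 0 to 0.06 latched, -0.19 pressed to its hard stop, 1.05 popped ajar, 1.57 upright, 1.9 fully open. Pressed to -0.1 or deeper and let go, it is lifted to 1.05 by a spring within a second as the finger withdraws. From there it swings freely: below about 1.3 it drops back to 1.05, beyond 1.45 it falls to 1.9 and stays.
- fuse_press (a point): point to press, on top of the narrow box's hatch, mid-width, 12 mm from the free edge, 51 mm from the hinge; moves with the hatch. 56 to 58 mm above the bench when shut. Pressing takes about 3 to 5 N; it frees once this point is down to 51 mm above the bench, hard stop at 46.5 mm. Ajar, the free edge is 52 to 61 mm above the hinge axis and 20 to 37 mm in front of it.
- fuse_hinge (a point): middle of the narrow box's hinge axis, at rim height (44 mm), 12 mm behind the box's centre; the axis runs along the box's y. The hatch reaches 63 mm from it towards the robot; the front wall's outer face is 72 mm from it. A spring leg under the hatch rises up to 15 mm above the axis when ajar.
- fuse_follower (a joint): hidden latch pin of the narrow box, m: 0 = caught (latched), about 0.0055 = free (hatch open); below -0.004 only while the hatch is being pushed shut again.
- battery_box: the wide grey plastic box, same make, 120 x 112 mm with a 100 mm wide hatch, 0.9 kg; axes as for the narrow box. Must stay shut. The two boxes stand side by side, in either order.
- battery_hatch (a joint): angle of the wide box's hatch, rad; 0 to 0.06 = latched shut, negative = pressed in.
- battery_press (a point): point on top of the wide box's hatch, mid-width, 51 mm from its hinge, 56 to 58 mm above the bench.
- threadlock_mid (a point): middle of a small red bottle, 34 mm across, 85 mm tall, standing behind the boxes.
- tape_roll_mid (a point): middle of a black tape roll lying flat, 67 mm across, 19 mm high.
- pliers_mid (a point): middle of green-handled pliers lying on the bench, 168 x 56 x 14 mm.

How it is judged:
On the way, in this order (a step that is already met when the one before it is completed fails the run):
1. the narrow box's hatch is pressed in (value of joint fuse_hatch below -0.05 rad), for 0.02 s.
2. it has popped up and stays ajar, untouched, for 0.8 s (value of joint fuse_hatch between 0.9 and 1.25 rad and contact force between the fingers and fuse_box below 0.1 N), for 0.8 s.
At the end, for the whole second after the job is handed in: The narrow box's hatch lies back against its stop (over 1.75 rad) at rest; its box stands within 30 mm of where it stood, level; the wide box's hatch is still latched shut (value of joint fuse_hatch above 1.75 rad and velocity of joint fuse_hatch below 0.1 rad/s and value of joint battery_hatch between -0.03 and 0.08 rad and distance of fuse_box from where it was at the start of the episode below 0.03 m and angle between fuse_box's own z axis and vertical below 0.05 rad and linear speed of fuse_box below 0.02 m/s); the robot touches nothing.
It fails at once if the narrow box's hatch is pushed back down to shut after it has popped (value of joint fuse_follower below -0.004 m).
It fails at once if the narrow box is pressed with more than 60 N (contact force between the fingers and fuse_box above 60 N).
It fails at once if the narrow box is lifted, tipped or shoved over 30 mm (height (world z) of fuse_box above 0.012 m or angle between fuse_box's own z axis and vertical above 0.15 rad or distance of fuse_box from where it was at the start of the episode above 0.03 m).
It fails at once if the wide box's hatch is pressed or opened, or that box is moved over 20 mm (value of joint battery_hatch below -0.05 rad or value of joint battery_hatch above 0.1 rad or distance of battery_box from where it was at the start of the episode above 0.02 m).
It fails at once if a bystander is moved over 20 mm (distance of any of threadlock_mid, tape_roll_mid, pliers_mid from where it was at the start of the episode above 0.02 m).
It also fails if it takes over 45 s, if anything falls off the work surface, if the arm or the gripper's body presses on something with over 40 N, if the wrist force passes 120 N, or if a joint passes its speed limit or range.

### The arm

A 6-joint arm with a two-finger parallel gripper is mounted at the origin on a cart in front of the work surface, level with it; the furniture and walls round the work are solid. World frame = base frame: x ahead of the robot, y to its left, z up, the work surface at z = 0. Lengths are in m, angles in rad, forces in N, time in s.
With the tool pointing down it reaches from about 0.375 to 0.975 m from the base axis. Payload 3.8 kg.
Tool frame: the origin (TCP) lies midway between the tips of the shut fingers; the grasp point (between the pads) lies 19 mm behind it; z points along the fingers, y is the line along which they close (so a half turn about z gives the same grasp; the last joint's range is limited). The gripper opens to 88 mm and grips with 3 to 60 N. Pads are 18 mm wide; open, the fingers measure 123 mm over their backs; the gripper's body (75 mm by 187 mm) begins 45 mm behind the grasp point.
Start: joints at [-1.144, 0.264, 1.604, -0, 1.274, -0.037], TCP at [0.302, -0.604, 0.239] pointing down, gripper open.
Joint ranges: [-2.63, 2.63], [-0.94, 2.18], [0.31, 2.57], [-1.31, 4.45], [0, 2.66], [-2.55, 2.55]. Speed limits (rad/s): [2.57, 2.57, 3.14, 3.14, 3.14, 3.14].

### API

Orientations are given as a unit quaternion [w, x, y, z].
In Python, from bench import manip gives the robot as it stands.
- The arm moves only by the tool jog_arm, never from a script. Its argument "plan" is a list of rows, each an object of numbers: "dx", "dy", "dz": the shift along the tool's x, y, z in m; "rx", "ry", "rz": the turn, a rotation vector about the tool's x, y, z in rad; "gripper": the finger opening in m, from 0 to 0.0881. In form: [{"dx": .., "dy": .., "dz": .., "rx": .., "ry": .., "rz": .., "gripper": ..}, ...]. A call has 1 to 8 rows; each row is the pose to reach, as a shift and turn from the pose commanded when the call began, along the tool's axes at that moment; what a row does not reach only later rows make up. A row lasts 1/10 s, in which the tool goes at most 50 mm and 8.59 degrees, less where a joint would pass 70% of its speed; a pose out of reach is approached as far as the arm can. A call with a gripper value outside its range is refused whole. The fingers move at their own pace and stop on an object; "newtons" is the grip in N (left out, the last holds). Time passes only in rows, so rows that repeat a pose let the fingers close. It gives the time, the measured TCP pose, the force, the opening and the grip force at its end, in the units of the state.
- manip.read_state(): the state, without advancing time (a new reading comes with each control period).
- manip.grab_frame(name): name is "scene" or "top" or "wrist"; returns a dict with "img" (420x560x3 uint8, red, green, blue), "K" (3x3 intrinsics, pixels), "k1" (the pictures are not rectified: a ray, as slopes to the right and down, at radius r is drawn at 1 + k1 r^2 times it, then the intrinsics apply), "world_from_camera" (4x4, takes a point from camera to world coordinates); the wrist camera has in their place "hand_eye" (4x4, takes a point from camera to tool coordinates, whose origin is the TCP and whose axes are the flange's). Camera axes: x right, y up, looking along -z (the intrinsics and any distortion apply to the point x, -y, -z); pixel columns grow to the right and rows downward; lengths in m; the calibration is good to about 2 mm. A picture is of the moment at which its call begins: read the wrist's pose just before it. There is no depth.
- manip.sign_off(): hands the job in; it is judged then, once.
The state is a dict: "time": time; "qpos": joint angles; "qvel": joint speeds; "joint_efforts": joint torques, N m; "ee_pos": TCP position; "orientation": TCP orientation; "force": force on the tool from outside, world axes, zero at the start; "moment": the same for the moment, N m; "finger_gap": finger opening in m; "gripper_force": force on a finger pad.
Only numpy, scipy, OpenCV 4.12 (cv2) and the standard library are available. Lean on these libraries where they do the work, as an engineer would, in place of code of your own. Each camera call takes 0.05 s, during which the arm holds its last target. There are 200 camera calls.

## Working session

There is one attempt and no reset: what is moved stays moved. The work goes in short steps, Python scripts to look and compute and a tool call to move; the robot and the scene stay as the last step left them, time stands still between calls to the robot, and variables do not carry over. Pictures are saved under pics/ and viewed, at most 10 in all, crops included, and the job is handed in when it is done.

Besides the shell and the picture viewer there is one more tool, called after "Request:" as a command line: name --argument value ..., lists and objects as JSON in quotes. jog_arm: Moves the arm, as the interface text tells. Its arguments: {"type":"object","properties":{"plan":{"type":"array","items":{"type":"object","properties":{"dx":{"type":"number"},"dy":{"type":"number"},"dz":{"type":"number"},"rx":{"type":"number"},"ry":{"type":"number"},"rz":{"type":"number"},"gripper":{"type":"number"}}}},"newtons":{"type":"number"}},"required":["plan"]}

```bash
mkdir -p pics; cat > h.py <<'E'
import numpy as np, cv2
from bench import manip
def grab(n,f=None):
    d=manip.grab_frame(n)
    if f: cv2.imwrite('pics/'+f,cv2.cvtColor(d['img'],cv2.COLOR_RGB2BGR))
    return d
def ray(d,u,v,T=None):
    T=np.array(d['world_from_camera']) if T is None else T
    K=np.array(d['K']);k=d['k1']
    p=cv2.undistortPoints(np.array([[[u,v]]],float),K,np.array([k,0,0,0,0.]))[0,0]
    r=T[:3,:3]@np.array([p[0],-p[1],-1]); return T[:3,3],r
def onz(d,u,v,z,T=None):
    o,r=ray(d,u,v,T); return o+r*(z-o[2])/r[2]
def proj(d,P,T=None):
    T=np.array(d['world_from_camera']) if T is None else T
    c=np.linalg.inv(T)@np.append(P,1);s=np.array([c[0]/-c[2],-c[1]/-c[2]])
    s=s*(1+d['k1']*(s@s));K=np.array(d['K']);return K[:2,:2]@s+K[:2,2]
E
python3 - <<'E'
from h import *
d=grab('top','top0.png');s=grab('scene','scene0.png')
print(d['K'],d['k1'],d['world_from_camera'],s['world_from_camera'])
print(manip.read_state())
E
```

```text
[[438.40089592   0.         270.39776358]
 [  0.         438.40089592 207.6367656 ]
 [  0.           0.           1.        ]] -0.11535757351181826 [[ 0.02950251  0.98409379 -0.17518283  0.35917294]
 [-0.99938426  0.03237059  0.01353649 -0.08799285]
 [ 0.01899195  0.1746756   0.98444286  1.14193737]
 [ 0.          0.          0.          1.        ]] [[-0.87253619  0.2415564  -0.4246541   0.18682905]
 [-0.48827006 -0.46056017  0.74126694  0.55089188]
 [-0.01652099  0.85412812  0.51980017  0.49819647]
 [ 0.          0.          0.          1.        ]]
{'time': 0.1, 'qpos': array([-1.14387056e+00,  2.64658257e-01,  1.60523286e+00,  1.22288219e-05,
        1.27368106e+00, -3.68971159e-02]), 'qvel': array([-7.56153218e-05, -2.36975857e-03, -1.72492705e-03,  8.77826518e-04,
       -1.92629263e-04,  1.24160079e-03]), 'joint_efforts': array([ 1.92274283e-04, -5.03617966e+01, -3.58071613e+01,  7.30955531e-02,
        2.33096746e-02, -4.78695142e-05]), 'ee_pos': array([ 0.30171566, -0.60310552,  0.23752814]), 'orientation': array([-9.72132765e-04,  9.73228787e-01,  2.29836351e-01, -1.86062562e-04]), 'force': array([-0.82436688, -1.24667977,  0.24334087]), 'moment': array([-0.01668173, -0.0522422 , -0.02811081]), 'gripper_force': 0.0, 'finger_gap': 0.08834365625640378}
```

View pics/top0.png

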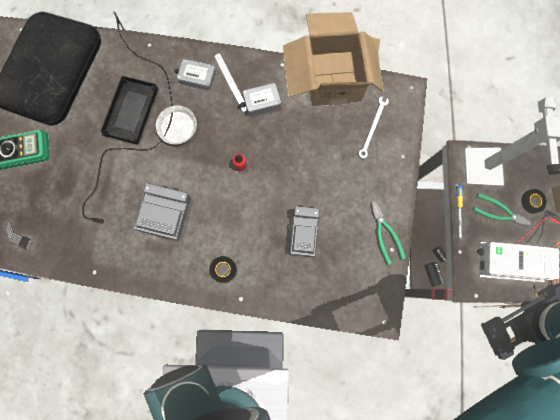

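View pics/scene0.png

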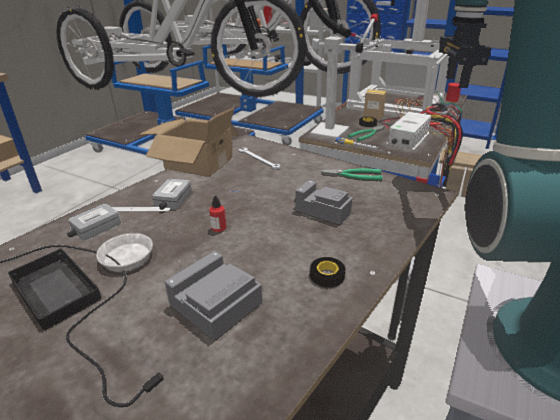

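The narrow box is at about (303,231) in the top view and (325,200) in the scene view. The wide box is at (162,211), well clear of it, and the pliers are at (388,235). Next I'll zoom in on the narrow box.

```bash
python3 - <<'E'
from h import *
d=grab('top')
im=cv2.cvtColor(d['img'],cv2.COLOR_RGB2BGR)
c=im[195:265,275:335]
s=cv2.cvtColor(grab('scene')['img'],cv2.COLOR_RGB2BGR)[170:230,285:365]
a=cv2.resize(c,None,fx=8,fy=8,interpolation=cv2.INTER_CUBIC)
cv2.imwrite('pics/c1.png',a)
m=cv2.inRange(cv2.cvtColor(c,cv2.COLOR_BGR2GRAY),105,255)
cs,_=cv2.findContours(m,0,2);k=max(cs,key=cv2.contourArea)
r=cv2.minAreaRect(k);b=cv2.boxPoints(r)+[275,195]
print(r,b)
for q in b: print(q,onz(d,*q,.044).round(4),onz(d,*q,.058).round(4))
E
```

```text
((29.5, 34.5), (69.0, 59.0), 90.0) [[275. 195.]
 [334. 195.]
 [334. 264.]
 [275. 264.]]
[275. 195.] [ 0.5878 -0.1139  0.044 ] [ 0.5848 -0.1136  0.058 ]
[334. 195.] [ 0.5929 -0.2656  0.044 ] [ 0.5899 -0.2633  0.058 ]
[334. 264.] [ 0.4165 -0.2666  0.044 ] [ 0.4157 -0.2643  0.058 ]
[275. 264.] [ 0.4123 -0.1188  0.044 ] [ 0.4116 -0.1184  0.058 ]
```

View pics/c1.png

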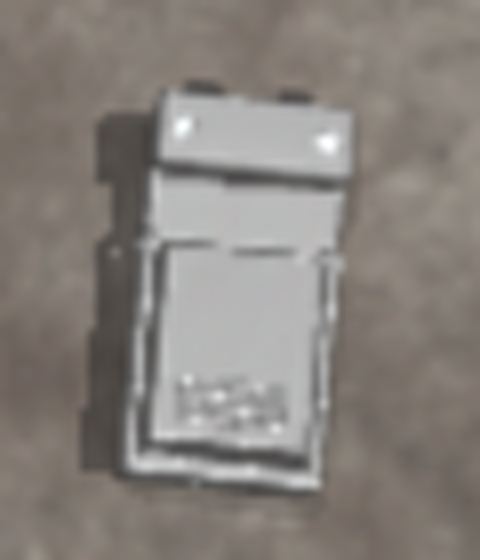

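The crop (8x from pixel 275,195) shows these edges:
- **Front rim:** (128,475) to (320,490)
- **Hatch free edge:** (152,437) to (305,455)
- **Hinge seam:** (165,245) to (315,253)
- **Back of hump:** (163,93) to (353,112)

```bash
python3 - <<'E'
from h import *
d=grab('top')
f=lambda p,z:onz(d,275+p[0]/8-.44,195+p[1]/8-.44,z)
P={n:f(p,z) for n,p,z in [('fl',(128,475),.044),('fr',(320,490),.044),('hl',(152,437),.056),('hr',(305,455),.056),('bl',(163,93),.058),('br',(353,112),.058),('sl',(165,245),.05),('sr',(315,253),.05)]}
for n in P: print(n,P[n].round(4))
m=lambda a,b:(P[a]+P[b])/2
F,H,B,S=m('fl','fr'),m('hl','hr'),m('bl','br'),m('sl','sr')
print(F,H,B,S,np.linalg.norm((B-F)[:2]),np.linalg.norm((P['fl']-P['fr'])),np.linalg.norm((P['hl']-P['hr'])))
yaw=np.arctan2((B-F)[1],(B-F)[0]);print('yaw',yaw,[np.arctan2(*(P[a]-P[b])[[1,0]])-np.pi/2 for a,b in [('fl','fr'),('hl','hr'),('bl','br')]])
u=np.array([np.cos(yaw),np.sin(yaw)])
for n,o in (('F',F[:2]+u*60),):pass
C=(F+B)[:2]/2
print('centre',C,'fromF',F[:2]+.06*u,'fromB',B[:2]-.06*u,'fromH(free edge)',H[:2]+.051*u,'press',C-.039*u,'hinge',C+.012*u)
s=grab('scene')
for n,p in [('press',[*(C-.039*u),.057]),('F',F),('B',B),('hinge',[*(C+.012*u),.05])]: print(n,proj(s,p),proj(d,p))
E
```

```text
fl [ 0.4386 -0.157   0.044 ]
fr [ 0.4356 -0.2174  0.044 ]
hl [ 0.4497 -0.1634  0.056 ]
hr [ 0.4455 -0.2111  0.056 ]
bl [ 0.5578 -0.1645  0.058 ]
br [ 0.5537 -0.2246  0.058 ]
sl [ 0.5107 -0.1667  0.05  ]
sr [ 0.5097 -0.2141  0.05  ]
[ 0.43708847 -0.187187    0.044     ] [ 0.4475911  -0.18728094  0.056     ] [ 0.55575025 -0.19455087  0.058     ] [ 0.51017969 -0.1903694   0.05      ] 0.11889005456102214 0.060417334429923725 0.047857282985097706
yaw -0.06197822934508279 [np.float64(-0.048778408406794815), np.float64(-0.08767347569293582), np.float64(-0.06816188984376548)]
centre [ 0.49641936 -0.19086894] fromF [ 0.49697327 -0.19090331] fromB [ 0.49586545 -0.19083456] fromH(free edge) [ 0.49849317 -0.19043981] press [ 0.45749424 -0.18845333] hinge [ 0.50839632 -0.1916122 ]
press [339.96726397 194.74812452] [303.70804287 246.30944076]
F [347.80444316 202.03421869] [302.57074086 254.87727657]
B [302.55534679 183.8960465 ] [306.8198379  207.37314692]
hinge [320.02542377 191.8078984 ] [305.04794713 226.40365592]
```

Request:
jog_arm --plan '[{"dx": 0.036, "dy": -0.034, "rz": 0.12, "gripper": 0.0}, {"dx": 0.072, "dy": -0.067, "rz": 0.24, "gripper": 0.0}, {"dx": 0.108, "dy": -0.1, "rz": 0.36, "gripper": 0.0}, {"dx": 0.144, "dy": -0.134, "rz": 0.48, "gripper": 0.0}, {"dx": 0.18, "dy": -0.168, "rz": 0.529, "gripper": 0.0}, {"dx": 0.216, "dy": -0.2, "rz": 0.529, "gripper": 0.0}, {"dx": 0.252, "dy": -0.235, "rz": 0.529, "gripper": 0.0}, {"dx": 0.288, "dy": -0.268, "rz": 0.529, "gripper": 0.0}]' --newtons 10

```text
invalid input at $.plan[0]: expected keys dx, dy, dz, rx, ry, rz, gripper
```

Request:
jog_arm --plan '[{"dx": 0.036, "dy": -0.034, "dz": 0, "rx": 0, "ry": 0, "rz": 0.12, "gripper": 0.0}, {"dx": 0.072, "dy": -0.067, "dz": 0, "rx": 0, "ry": 0, "rz": 0.24, "gripper": 0.0}, {"dx": 0.108, "dy": -0.1, "dz": 0, "rx": 0, "ry": 0, "rz": 0.36, "gripper": 0.0}, {"dx": 0.144, "dy": -0.134, "dz": 0, "rx": 0, "ry": 0, "rz": 0.48, "gripper": 0.0}, {"dx": 0.18, "dy": -0.168, "dz": 0, "rx": 0, "ry": 0, "rz": 0.529, "gripper": 0.0}, {"dx": 0.216, "dy": -0.2, "dz": 0, "rx": 0, "ry": 0, "rz": 0.529, "gripper": 0.0}, {"dx": 0.252, "dy": -0.235, "dz": 0, "rx": 0, "ry": 0, "rz": 0.529, "gripper": 0.0}, {"dx": 0.288, "dy": -0.268, "dz": 0, "rx": 0, "ry": 0, "rz": 0.529, "gripper": 0.0}]' --newtons 10

```text
time: 1.1
ee_pos: [0.4399, -0.2332, 0.2389]
orientation: [0.0, 0.999, -0.033, 0.0]
force: [0.3, -1.5, 0.1]
finger_gap: 0.0262
gripper_force: 0.0
```

Request:
jog_arm --plan '[{"dx": 0.007, "dy": -0.023, "dz": 0.03, "rx": 0, "ry": 0, "rz": 0, "gripper": 0.0}, {"dx": 0.0147, "dy": -0.046, "dz": 0.06, "rx": 0, "ry": 0, "rz": 0, "gripper": 0.0}, {"dx": 0.0147, "dy": -0.046, "dz": 0.1, "rx": 0, "ry": 0, "rz": 0, "gripper": 0.0}, {"dx": 0.0147, "dy": -0.046, "dz": 0.14, "rx": 0, "ry": 0, "rz": 0, "gripper": 0.0}, {"dx": 0.0147, "dy": -0.046, "dz": 0.149, "rx": 0, "ry": 0, "rz": 0, "gripper": 0.0}, {"dx": 0.0147, "dy": -0.046, "dz": 0.149, "rx": 0, "ry": 0, "rz": 0, "gripper": 0.0}]'

```text
time: 1.7
ee_pos: [0.4559, -0.1896, 0.0883]
orientation: [-0.001, 0.999, -0.033, -0.002]
force: [0.3, 0.2, 0.5]
finger_gap: 0.0004
gripper_force: 0.0
```

```bash
python3 - <<'E'
from h import *
from scipy.spatial.transform import Rotation as R
s=manip.read_state();print(s['ee_pos'],s['force'],s['finger_gap'])
w=grab('wrist')
q=s['orientation'];T=np.eye(4);T[:3,:3]=R.from_quat([*q[1:],q[0]]).as_matrix();T[:3,3]=s['ee_pos'];T=T@np.array(w['hand_eye'])
im=cv2.cvtColor(w['img'],cv2.COLOR_RGB2BGR)
np.save('Tw.npy',T)
for P in [(.4575,-.1884,.057),(.5084,-.1916,.044)]:
  p=proj(w,np.array(P),T);print(p);cv2.circle(im,tuple(int(round(x)) for x in p),3,(0,0,255),-1)
print('tcp',proj(w,s['ee_pos'],T))
sc=cv2.cvtColor(grab('scene')['img'],cv2.COLOR_RGB2BGR)[60:230,260:400]
sc=cv2.resize(sc,(346,420))
cv2.imwrite('pics/w1.png',cv2.resize(np.hstack([im,sc]),(800,371)))
E
```

```text
[ 0.45590162 -0.18955759  0.08828277] [0.32337178 0.15321571 0.51428689] 0.000410436787864908
[272.54541506 238.51586017]
[272.36914599 143.28533453]
tcp [274.29324634 265.29981267]
```

View pics/w1.png

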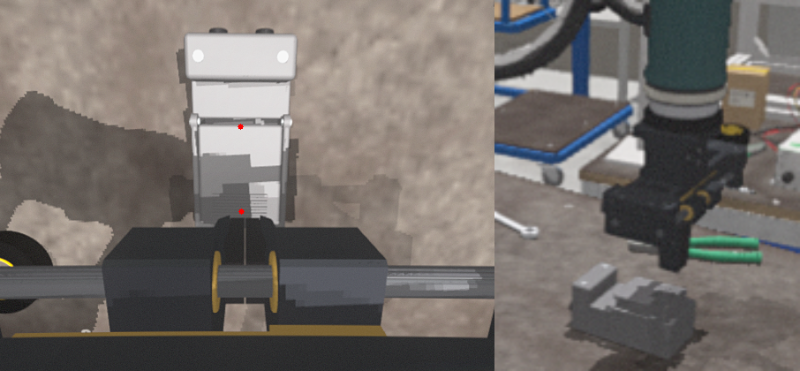

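The wrist view puts the projected press point at (241,211), mid-width on the ribs. The hinge point at (240,127) lies on the seam, so the pose agrees. Now I'll descend gently.

Request:
jog_arm --plan '[{"dx": 0.001, "dy": -0.001, "dz": 0.015, "rx": 0, "ry": 0, "rz": 0, "gripper": 0.0}, {"dx": 0.001, "dy": -0.001, "dz": 0.025, "rx": 0, "ry": 0, "rz": 0, "gripper": 0.0}, {"dx": 0.001, "dy": -0.001, "dz": 0.031, "rx": 0, "ry": 0, "rz": 0, "gripper": 0.0}, {"dx": 0.001, "dy": -0.001, "dz": 0.034, "rx": 0, "ry": 0, "rz": 0, "gripper": 0.0}, {"dx": 0.001, "dy": -0.001, "dz": 0.034, "rx": 0, "ry": 0, "rz": 0, "gripper": 0.0}]'

```text
time: 2.3
ee_pos: [0.4586, -0.1897, 0.0562]
orientation: [0.0, 0.999, -0.033, 0.0]
force: [-1.3, -0.3, 3.1]
finger_gap: 0.0005
gripper_force: 1.4
```

Request:
jog_arm --plan '[{"dx": 0, "dy": 0, "dz": 0.002, "rx": 0, "ry": 0, "rz": 0, "gripper": 0.0}, {"dx": 0, "dy": 0, "dz": 0.004, "rx": 0, "ry": 0, "rz": 0, "gripper": 0.0}, {"dx": 0, "dy": 0, "dz": 0.006, "rx": 0, "ry": 0, "rz": 0, "gripper": 0.0}, {"dx": 0, "dy": 0, "dz": 0.0075, "rx": 0, "ry": 0, "rz": 0, "gripper": 0.0}, {"dx": 0, "dy": 0, "dz": 0.0075, "rx": 0, "ry": 0, "rz": 0, "gripper": 0.0}]'

```text
time: 2.8
ee_pos: [0.4582, -0.1894, 0.0481]
orientation: [0.0, 0.999, -0.033, -0.0]
force: [-2.5, -2.1, 4.7]
finger_gap: 0.0003
gripper_force: 2.5
```

Request:
jog_arm --plan '[{"dx": 0, "dy": 0, "dz": -0.02, "rx": 0, "ry": 0, "rz": 0, "gripper": 0.0}, {"dx": -0.015, "dy": 0, "dz": -0.055, "rx": 0, "ry": 0, "rz": 0, "gripper": 0.0}, {"dx": -0.03, "dy": 0, "dz": -0.09, "rx": 0, "ry": 0, "rz": 0, "gripper": 0.0}, {"dx": -0.05, "dy": 0, "dz": -0.1, "rx": 0, "ry": 0, "rz": 0, "gripper": 0.0}, {"dx": -0.05, "dy": 0, "dz": -0.1, "rx": 0, "ry": 0, "rz": 0, "gripper": 0.0}, {"dx": -0.05, "dy": 0, "dz": -0.1, "rx": 0, "ry": 0, "rz": 0, "gripper": 0.0}, {"dx": -0.05, "dy": 0, "dz": -0.1, "rx": 0, "ry": 0, "rz": 0, "gripper": 0.0}, {"dx": -0.05, "dy": 0, "dz": -0.1, "rx": 0, "ry": 0, "rz": 0, "gripper": 0.0}]'

```text
time: 3.6
ee_pos: [0.4084, -0.1856, 0.1469]
orientation: [-0.001, 0.999, -0.032, -0.001]
force: [-0.2, 0.2, 0.4]
finger_gap: 0.0007
gripper_force: 0.0
```

Request:
jog_arm --plan '[{"dx": 0, "dy": 0, "dz": 0, "rx": 0, "ry": 0, "rz": 0, "gripper": 0.0}, {"dx": 0, "dy": 0, "dz": 0, "rx": 0, "ry": 0, "rz": 0, "gripper": 0.0}, {"dx": 0, "dy": 0, "dz": 0, "rx": 0, "ry": 0, "rz": 0, "gripper": 0.0}, {"dx": 0, "dy": 0, "dz": 0, "rx": 0, "ry": 0, "rz": 0, "gripper": 0.0}, {"dx": 0, "dy": 0, "dz": 0, "rx": 0, "ry": 0, "rz": 0, "gripper": 0.0}, {"dx": 0, "dy": 0, "dz": 0, "rx": 0, "ry": 0, "rz": 0, "gripper": 0.0}, {"dx": 0, "dy": 0, "dz": 0, "rx": 0, "ry": 0, "rz": 0, "gripper": 0.0}, {"dx": 0, "dy": 0, "dz": 0, "rx": 0, "ry": 0, "rz": 0, "gripper": 0.0}]'

```text
time: 4.4
ee_pos: [0.4085, -0.1861, 0.1483]
orientation: [0.0, 0.999, -0.033, 0.0]
force: [-0.4, -0.6, -1.0]
finger_gap: 0.0002
gripper_force: 0.0
```

```bash
python3 - <<'E'
from h import *
print(manip.read_state()['ee_pos'])
w=cv2.cvtColor(grab('wrist')['img'],cv2.COLOR_RGB2BGR)
sc=cv2.cvtColor(grab('scene')['img'],cv2.COLOR_RGB2BGR)[60:230,260:400]
cv2.imwrite('pics/w2.png',cv2.resize(np.hstack([w,cv2.resize(sc,(346,420))]),(800,371)))
E
```

```text
[ 0.40850669 -0.18605462  0.14829747]
```

View pics/w2.png

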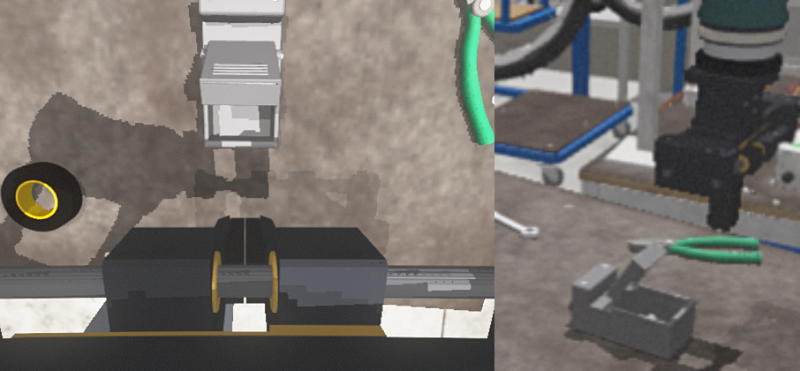

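The hatch is open ajar: its free edge is at (240,80-100) in the wrist view, and the scene view shows it tilted up. I'll wait a little longer, then go down in front of it.

Request:
jog_arm --plan '[{"dx": 0, "dy": 0, "dz": 0, "rx": 0, "ry": 0, "rz": 0, "gripper": 0.0}, {"dx": 0, "dy": 0, "dz": 0, "rx": 0, "ry": 0, "rz": 0, "gripper": 0.0}, {"dx": 0, "dy": 0, "dz": 0, "rx": 0, "ry": 0, "rz": 0, "gripper": 0.0}, {"dx": 0, "dy": 0, "dz": 0, "rx": 0, "ry": 0, "rz": 0, "gripper": 0.0}, {"dx": 0.0, "dy": 0, "dz": 0.025, "rx": 0, "ry": 0, "rz": 0, "gripper": 0.0}, {"dx": 0.01, "dy": 0, "dz": 0.05, "rx": 0, "ry": 0, "rz": 0, "gripper": 0.0}, {"dx": 0.02, "dy": 0, "dz": 0.066, "rx": 0, "ry": 0, "rz": 0, "gripper": 0.0}, {"dx": 0.02, "dy": 0, "dz": 0.066, "rx": 0, "ry": 0, "rz": 0, "gripper": 0.0}]'

```text
time: 5.3
ee_pos: [0.4274, -0.1866, 0.0801]
orientation: [-0.001, 0.999, -0.032, -0.002]
force: [-0.7, 1.0, 0.7]
finger_gap: 0.0008
gripper_force: 0.0
```

Request:
jog_arm --plan '[{"dx": 0.02, "dy": 0, "dz": 0, "rx": 0, "ry": 0, "rz": 0, "gripper": 0.0}, {"dx": 0.035, "dy": 0, "dz": 0, "rx": 0, "ry": 0, "rz": 0, "gripper": 0.0}, {"dx": 0.045, "dy": 0, "dz": 0, "rx": 0, "ry": 0, "rz": 0, "gripper": 0.0}, {"dx": 0.051, "dy": 0, "dz": 0, "rx": 0, "ry": 0, "rz": 0, "gripper": 0.0}, {"dx": 0.057, "dy": 0, "dz": 0, "rx": 0, "ry": 0, "rz": 0, "gripper": 0.0}]'

```text
time: 5.8
ee_pos: [0.4857, -0.1911, 0.0825]
orientation: [0.0, 0.999, -0.033, 0.0]
force: [-0.4, -0.9, 0.5]
finger_gap: 0.0005
gripper_force: 0.0
```

Request:
jog_arm --plan '[{"dx": 0.005, "dy": 0, "dz": 0, "rx": 0, "ry": 0, "rz": 0, "gripper": 0.0}, {"dx": 0.01, "dy": 0, "dz": 0, "rx": 0, "ry": 0, "rz": 0, "gripper": 0.0}, {"dx": 0.015, "dy": 0, "dz": 0, "rx": 0, "ry": 0, "rz": 0, "gripper": 0.0}, {"dx": 0.019, "dy": 0, "dz": 0, "rx": 0, "ry": 0, "rz": 0, "gripper": 0.0}, {"dx": 0.019, "dy": 0, "dz": 0, "rx": 0, "ry": 0, "rz": 0, "gripper": 0.0}]'

```text
time: 6.3
ee_pos: [0.5048, -0.1924, 0.0823]
orientation: [0.0, 0.999, -0.033, 0.0]
force: [0.0, 0.3, -0.6]
finger_gap: 0.0008
gripper_force: 0.0
```

```bash
python3 - <<'E'
from h import *
print(manip.read_state()['ee_pos'])
w=cv2.cvtColor(grab('wrist')['img'],cv2.COLOR_RGB2BGR)
sc=cv2.cvtColor(grab('scene')['img'],cv2.COLOR_RGB2BGR)[60:230,260:400]
cv2.imwrite('pics/w3.png',cv2.resize(np.hstack([w,cv2.resize(sc,(346,420))]),(800,371)))
E
```

```text
[ 0.50479934 -0.19238519  0.08227843]
```

View pics/w3.png

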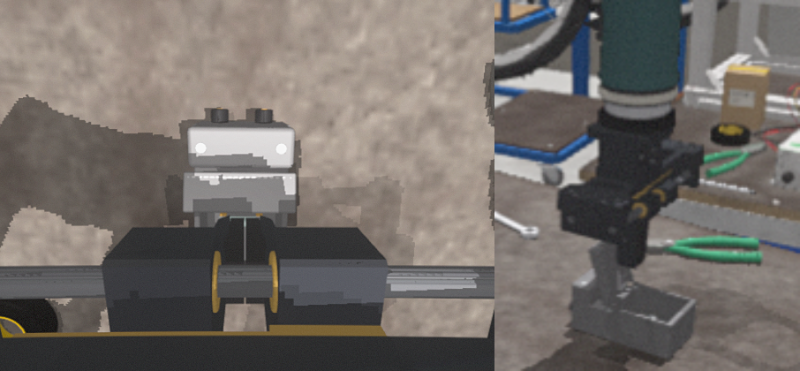

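The hatch now leans past upright: its free edge is at (240,175-210) in the wrist view, close to the hump. I'll back straight off, then up.

Request:
jog_arm --plan '[{"dx": -0.02, "dy": 0, "dz": 0, "rx": 0, "ry": 0, "rz": 0, "gripper": 0.0}, {"dx": -0.05, "dy": 0, "dz": 0, "rx": 0, "ry": 0, "rz": 0, "gripper": 0.0}, {"dx": -0.08, "dy": 0, "dz": -0.02, "rx": 0, "ry": 0, "rz": 0, "gripper": 0.0}, {"dx": -0.09, "dy": 0, "dz": -0.06, "rx": 0, "ry": 0, "rz": 0, "gripper": 0.0}, {"dx": -0.09, "dy": 0, "dz": -0.08, "rx": 0, "ry": 0, "rz": 0, "gripper": 0.0}, {"dx": -0.09, "dy": 0, "dz": -0.08, "rx": 0, "ry": 0, "rz": 0, "gripper": 0.0}, {"dx": -0.09, "dy": 0, "dz": -0.08, "rx": 0, "ry": 0, "rz": 0, "gripper": 0.0}, {"dx": -0.09, "dy": 0, "dz": -0.08, "rx": 0, "ry": 0, "rz": 0, "gripper": 0.0}]'

```text
time: 7.2
ee_pos: [0.4135, -0.1859, 0.1607]
orientation: [-0.001, 0.999, -0.033, -0.001]
force: [0.1, 0.4, -0.1]
finger_gap: 0.0004
gripper_force: 0.0
```

```bash
python3 - <<'E'
from h import *
print(manip.read_state()['ee_pos'])
w=cv2.cvtColor(grab('wrist')['img'],cv2.COLOR_RGB2BGR)
sc=cv2.cvtColor(grab('scene')['img'],cv2.COLOR_RGB2BGR)[60:230,260:400]
cv2.imwrite('pics/w4.png',cv2.resize(np.hstack([w,cv2.resize(sc,(346,420))]),(800,371)))
E
```

```text
[ 0.41354856 -0.18589685  0.16069352]
```

View pics/w4.png

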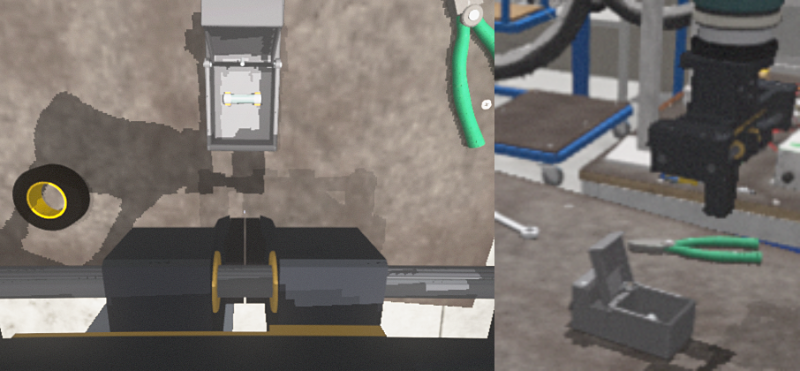

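The hatch lies back past upright with the interior in view, including the fuse at (241,98). The arm is clear and nothing else has moved, so I'm handing in.

```bash
python3 -c "
from bench import manip
print(manip.sign_off())"
```

```text
the job is handed in; nothing more can be done
None
```

I pressed the narrow box's hatch once, it popped and stayed ajar, and I pushed it back past upright; the last pictures show it lying open with the arm clear. The job is handed in, but the sign-off returned no verdict.

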